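# Stand a blank in the lever clamp and hold it on the fourth click

### The job

Stand the small thin board of pale wood upright on its short, thin end in the middle of the slot of the green lever clamp, between the wooden fence and the wooden pad, and let go of it. Then take the black knob and pull the red lever exactly four clicks from its rest, so that the sprung pad presses the board upright against the fence; do not pull it over the fifth click, and leave the other things on the bench where they are. The clicks do not lock and the lever springs back, so finish while still holding the knob on the fourth click, ready for me to push the locking pin in.

Things in the scene. Friction and masses are not known exactly. Their poses are not given: they have to be found in the camera images.
- board: the small pale wooden board, 60 x 100 x 19 mm, the blank to be clamped; it starts lying flat on the bench. Origin: centre of its underside as it lies; x along its 60 mm width, y along its 100 mm length, z through its 19 mm thickness
- board_mid (a point): centre of the pale board's volume; axes as the board's
- clamp: green lever clamp, fixed to the bench. Origin on the bench under the slot's middle, z up; at zero turn x points away from the robot, y left. Base plate 10 mm thick. Fixed fence on the slot's +y side (46 mm long, top z 56 mm), pad, jaw and rack on the -y side (to y -170 mm, top z 46 mm); a locking pin stands at (-33, -30) mm, top z 58 mm. The lever's vertical pivot is at (45, -85) mm
- slot (a point): middle of the slot at rest, on the base plate's top face, 10 mm above the bench, where the board's end is to stand; axes as the clamp's. The slot runs along x, open at its ends, and is 33 mm wide along y at rest (fence face at y +16.5 mm, pad at -16.5). The board stands with its width along x and its thickness along y
- pad: wooden-faced sprung pad, face 46 x 38 mm (up to z 50 mm), at y -16.5 mm at rest. The lever drives it by rack and pinion 5 mm a click towards the fence (+y), through springs of 1.2 N/mm; it meets the 19 mm board about at the third click and presses with about 9 N at the fourth. Origin starts at the clamp's and moves with the pad; axes as the clamp's
- lever (a joint): angle of the red lever, 0 at its rest stop (pointing from the pivot along (0.454, -0.891) in the clamp's frame), growing clockwise from above as the knob is pulled towards the robot, to 1.2 rad. A spring roller clicks over rounded teeth at 0.1, 0.3, 0.5, 0.7, 0.9 rad; it rests in the dips at 0.2, 0.4, 0.6, 0.8 (fourth click). Push at the knob 1 to 9 N. It springs back to 0 if let go
- knob: upright round black plastic knob on the end of the red lever, 26 mm across and 56 mm tall, from z 46 mm to z 102 mm above the bench, 122 mm from the pivot; origin at the centre of its foot, z up. It goes round with the lever and revolves freely on its own axis
- knob_grip (a point): middle of the knob's thick part, 78 mm above the bench: the place to grip; axes as the knob's
- brown_block: brown cork sanding block, 66 x 110 x 32 mm, lying loose; not to be used
- square: combination square with a steel blade, 77 x 300 x 18 mm, lying loose; leave it
- pliers: pliers with red handles, 186 mm long, lying loose; leave them
- mallet: wooden joiner's mallet, 302 x 130 x 75 mm, lying loose; leave it
- pencil: green pencil, 136 mm long, lying loose; leave it
- tape_measure: yellow tape measure, 37 x 88 x 62 mm, standing loose; leave it
Not all that is in view belongs to the job. There is more than one size of the tape_measure; the job needs the larger.

How it is judged:
By the outcome, as a careful person would: the job done as asked, in the order asked, and still so for the second after the job is handed in, while the arm keeps its last pose, push and grip.
It also fails if it takes over 59 s, if anything falls off the work surface, if the arm or the gripper's body presses on something with over 40 N, if the wrist force passes 120 N, or if a joint passes its speed limit or range.

### The arm

A 6-joint arm with a two-finger parallel gripper is mounted at the origin on a cart in front of the work surface, level with it; the furniture and walls round the work are solid. World frame = base frame: x ahead of the robot, y to its left, z up, the work surface at z = 0. Lengths are in mm, angles in rad, forces in N, time in s.
With the tool pointing down it reaches from about 275 to 850 mm from the base axis. Payload 5.2 kg.
Tool frame: the origin (TCP) lies on the centre line of the jaws, within the pads' length; the fingertips stand 19 mm ahead of it and the grasp point (between the pads) is the TCP (r.finger_overhang is the distance from the TCP to the fingertips, in mm); z points along the fingers, y is the line along which they close (so a half turn about z gives the same grasp; the last joint's range is limited). The gripper opens to 85 mm and grips with 20 to 120 N. Pads are 22 mm wide; open, the fingers measure 114 mm over their backs; the gripper's body (76 mm by 85 mm) begins 54 mm behind the grasp point. The pads swing forward as they close: fully open they stand 13 mm farther back than shut.
Start: joints at [-1.403, 0.259, 1.535, -0, 1.348, -0.203], TCP at [199.319, -512.618, 250.31] pointing down, gripper open.
Joint ranges: [-3.14, 3.14], [-0.91, 2.08], [0.19, 2.58], [-1.22, 4.36], [0.22, 2.71], [-3.12, 3.12]. Speed limits (rad/s): [2.57, 2.57, 3.14, 3.14, 3.14, 3.14].

### API

Orientations are given as a unit quaternion [x, y, z, w].
In Python, from cell import r, fingers, planner, sensors, viewer, order gives the robot as it stands. Calls block until the motion is done:
- r.movep(position, orientation): joint-space move of the TCP to a pose.
- r.move_straight(position, attitude=None, v=150, f_stop=None): straight line of the TCP; attitude=None keeps the orientation; v is the mean speed in mm/s. With f_stop (N) it stops when the force on the tool has changed by that much, and returns True; else False.
- r.movej(angles): joint-space move.
- fingers.let_go() and fingers.clamp(): open the fingers fully, or close them until they stop; the grip force is fixed at half the most.
- r.dwell(seconds).
- planner.ik(position, orientation): joint angles nearest the present ones, or None.
- sensors.observe(): the state.
- viewer.snapshot(name): name is "side" or "top"; returns the picture (400x640x3 uint8, blue, green, red); there is no depth.
- viewer.get_calibration(name): a dict with "vfov" (degrees; the focal length in pixels is half the picture's height over the tangent of half this angle, whatever the lens; pixels are square), "cx", "cy" (the principal point, pixels), "D" ([k1, k2, p1, p2, k3] as OpenCV has them; the pictures are not rectified), "rvec" (rotation vector, rad) and "tvec" (3), from world to camera coordinates, as OpenCV has them. Camera axes: x right, y down, z forward; pixel columns grow to the right and rows downward; lengths in mm; the calibration is good to about 2 mm. A picture is of the moment at which its call begins. get_calibration takes no time and is no camera call.
A pose or a line that the arm cannot do raises r.MotionError and nothing moves.
- order.sign_off(): hands the job in; it is judged then, once.
The state is a dict: "time_s": time; "joint_pos": joint angles; "joint_vel": joint speeds; "joint_efforts": joint torques, N m; "tool_pos": TCP position; "orientation": TCP orientation; "wrist_force": force on the tool from outside, world axes, zero at the start; "wrist_torque": the same for the moment, N m; "grip_width": finger opening in mm; "grip_force": force on a finger pad.
Only numpy, scipy, OpenCV 4.12 (cv2) and the standard library are available. Lean on these libraries where they do the work, as an engineer would, in place of code of your own. Each camera call takes 0.05 s, during which the arm holds its last target. There are 200 camera calls.

## Working session

There is one attempt and no reset: what is moved stays moved. The work goes in short steps, each a Python script; the robot and the scene stay as the last script left them, time stands still between calls to the robot, and variables do not carry over. Pictures are saved under pics/ and viewed, at most 10 in all, crops included, and the job is handed in when it is done.

```bash
ls; mkdir -p pics; python3 - <<'E'
from cell import r,fingers,planner,sensors,viewer,order
import cv2
for n in("top","side"):
    cv2.imwrite(f"pics/{n}0.png",viewer.snapshot(n)); print(viewer.get_calibration(n))
print(sensors.observe())
E
```

```text
pics
{'vfov': 53.44286049569691, 'cx': 317.7153019309113, 'cy': 200.11172301817817, 'D': array([-0.04301348,  0.        ,  0.        ,  0.        ,  0.        ]), 'rvec': array([ 2.15339764, -2.18248482,  0.06972947]), 'tvec': array([  50.21984762,  558.8228805 , 1378.35440075])}
{'vfov': 47.729061107229064, 'cx': 315.38277516841765, 'cy': 197.87368529228254, 'D': array([-0.09954534,  0.        ,  0.        ,  0.        ,  0.        ]), 'rvec': array([ 1.90591462, -0.60870428,  0.38277751]), 'tvec': array([-441.31983337,  202.46542321, 1375.80970183])}
{'time_s': 0.1, 'joint_pos': array([-1.40282503e+00,  2.59279686e-01,  1.53597004e+00,  1.35012624e-05,
        1.34800637e+00, -2.02802025e-01]), 'joint_vel': array([ 0.0010845 , -0.0026234 , -0.00151686, -0.00054161, -0.00061578,
       -0.00060628]), 'joint_efforts': array([ 2.12156403e-03, -4.46969926e+01, -2.91245449e+01, -1.68157853e-04,
        6.23535103e-03, -1.88218678e-05]), 'tool_pos': array([ 199.23462725, -512.17176399,  249.55409968]), 'orientation': array([ 9.82864988e-01,  1.84325047e-01,  2.10655348e-05, -8.31479979e-04]), 'wrist_force': array([-0.25384083, -0.57602921, -0.24428389]), 'wrist_torque': array([-0.01404478, -0.03213191,  0.06232638]), 'grip_force': 0.0, 'grip_width': 85.06104924285361}
```

View pics/top0.png

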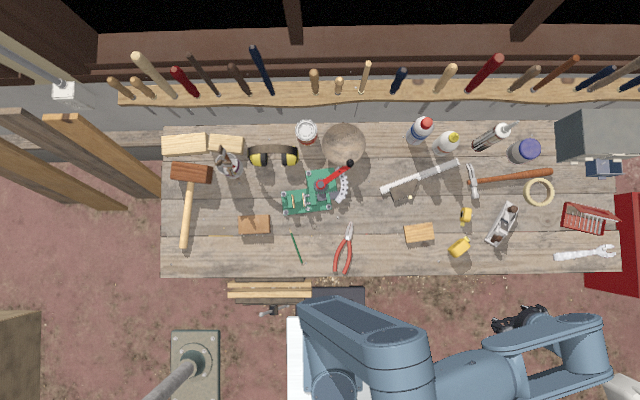

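View pics/side0.png

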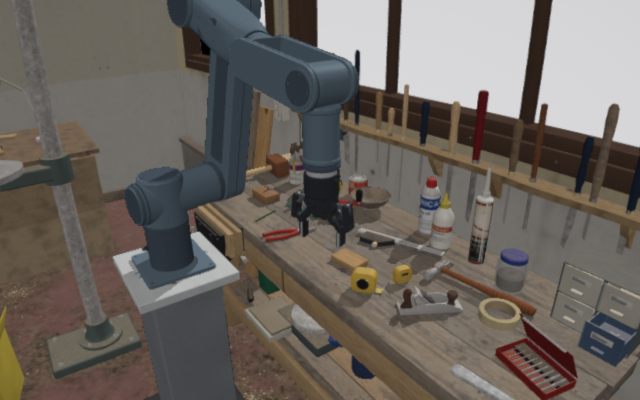

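Top view: the board is at about (419,233), lying flat and pale. Other candidates are the brown cork block (254,224), which is darker, and the pale planks at (184,144) and (226,144), which are far back. The clamp is at about (315,193) and the knob at about (350,163). I'll check my choice in a close crop.

```bash
cat > h.py <<'E'
import numpy as np,cv2
from scipy.spatial.transform import Rotation as R
from cell import r,fingers,planner,sensors,viewer,order
def cal(n):
    c=viewer.get_calibration(n);f=200/np.tan(np.radians(c["vfov"])/2)
    return np.array([[f,0,c["cx"]],[0,f,c["cy"]],[0,0,1]]),c["D"],c["rvec"],c["tvec"]
def p2w(n,px,z):
    K,D,rv,t=cal(n);M=cv2.Rodrigues(rv)[0]
    u=cv2.undistortPoints(np.array(px,float).reshape(-1,1,2),K,D).reshape(-1,2)
    d=np.c_[u,np.ones(len(u))]@M; o=-M.T@t
    return o+d*((z-o[2])/d[:,2])[:,None]
def w2p(n,P):
    K,D,rv,t=cal(n)
    return cv2.projectPoints(np.array(P,float).reshape(-1,1,3),rv,t,K,D)[0].reshape(-1,2)
E
python3 - <<'E'
from h import *
im=cv2.imread("pics/top0.png")
a=cv2.resize(im[145:225,275:365],None,fx=6.5,fy=6.5,interpolation=cv2.INTER_CUBIC)
b=cv2.resize(im[215:250,398:440],None,fx=5,fy=5,interpolation=cv2.INTER_CUBIC)
c=np.zeros((520,800,3),np.uint8);c[:520,:585]=a[:520,:585];c[:175,587:797]=b
cv2.imwrite("pics/crop0.png",c)
print(p2w("top",[(419,233)],19),p2w("top",[(350,163)],102),p2w("top",[(315,193)],50))
hsv=cv2.cvtColor(im,cv2.COLOR_BGR2HSV);print(hsv[233,419],hsv[240,400],hsv[226,430],hsv[245,420])
E
```

```text
[[ 438.92611791 -311.36991085   19.        ]] [[676.28828338 -68.81916027 102.        ]] [[582.15913289  51.31439573  50.        ]]
[ 18  89 221] [ 17  42 195] [ 16  93 214] [ 16  45 124]
```

View pics/crop0.png

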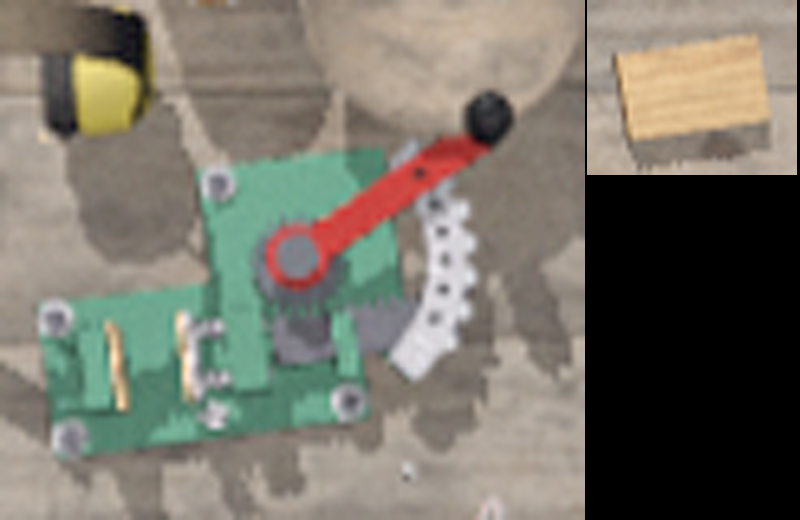

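The crop shows a clean pale board of about 29 x 17 px (~100 x 60 mm), so the choice holds. The clamp's fence strip is at crop (118,365), the pad strip at (185,357), the pivot at (297,257) and the knob top at (489,118). Next I fit both poses and check reach.

```bash
cat > fit.py <<'E'
from h import *
from scipy.optimize import least_squares
cb=lambda p:[(275+x/6.5-.42,145+y/6.5-.42) for x,y in p]
L=np.array([45,-85.]);k=L+122*np.array([.454,-.891])
mod=np.array([[*k,102],[*L,60],[23,17.5,56],[-23,17.5,56],[23,-17.5,50],[-23,-17.5,50]])
px=np.array(cb([(489,116),(297,256),(114,323),(127,408),(181,314),(189,398)]))
def w(p):
    c,s=np.cos(p[2]),np.sin(p[2]);q=mod.copy();q[:,:2]=mod[:,:2]@np.array([[c,s],[-s,c]])+p[:2];return q
o=least_squares(lambda p:(w_:=w2p("top",w(p))-px).ravel(),[560,60,.1],loss="soft_l1")
C=o.x
bc=p2w("top",[(398+x/5-.4,215+y/5-.4) for x,y in[(28,52),(171,35),(183,118),(45,138)]],19)[:,:2]
B=bc.mean(0);e=(bc[0]-bc[1])+(bc[3]-bc[2]);by=np.arctan2(e[1],e[0])
if __name__=="__main__":
    print("clamp",C,o.fun.reshape(-1,2).round(2));print("board",B,by,[np.linalg.norm(bc[i]-bc[i-1]).round(1) for i in range(4)])
E
cat > plan.py <<'E'
from fit import *
def tool(d,close):  # tool z=d, y=close
    return R.from_matrix(np.c_[np.cross(close,d),close,d]).as_quat()
U=np.array([np.cos(by),np.sin(by),0]); V=np.array([U[1],-U[0],0])   # board length (to the left), width
Yc=np.array([-np.sin(C[2]),np.cos(C[2]),0]);Xc=np.array([Yc[1],-Yc[0],0]);O=np.array([*C[:2],0])
Z=np.array([0,0,1.])
def poses(s,a,f,zg=20,inset=14):
    u=s*U;dp=-Z*np.cos(a)-u*np.sin(a);y=s*Yc;dq=y*np.cos(a)-Z*np.sin(a)
    return dict(dp=dp,pp=np.array([*B,0])+u*(50-inset)+Z*zg,qp=tool(dp,f*s*V),
      dq=dq,pq=O+y*(-(zg-9.5))+Z*(10+100-inset),qq=tool(dq,f*s*Xc))
if __name__=="__main__":
    for s in(1,-1):
     for a in(.6,.785,.95):
      for f in(1,-1):
        p=poses(s,a,f)
        res=[planner.ik(p[x]-b*p[d]+Z*h,p[q]) for x,q,d,b,h in(("pp","qp","dp",0,0),("pp","qp","dp",80,0),("pq","qq","dq",0,0),("pq","qq","dq",0,80),("pq","qq","dq",80,0))]
        print(s,a,f,[None if t is None else np.round(t,2).tolist() for t in res])
E
python3 fit.py; python3 plan.py
```

```text
clamp [5.57699456e+02 1.10773020e+02 1.16352096e-01] [[ 0.51 -0.49]
 [ 0.26 -0.02]
 [-0.12 -0.06]
 [-0.49  0.01]
 [-0.3   0.18]
 [ 0.13  0.36]]
board [ 443.34662918 -311.37500897] 1.6865967403017337 [np.float64(61.2), np.float64(101.6), np.float64(58.6), np.float64(98.1)]
1 0.6 1 [None, [-0.37, 0.33, 2.12, -0.99, 0.64, 0.31], [-0.47, 0.71, 1.65, 0.76, 1.5, -0.94], [-0.47, 0.59, 1.61, 0.76, 1.6, -0.83], [-0.55, 0.68, 1.55, 0.7, 1.63, -0.9]]
1 0.6 -1 [None, [-0.37, 0.33, 2.12, -0.99, 0.64, -2.83], [-0.47, 0.71, 1.65, 0.76, 1.5, 2.21], [-0.47, 0.59, 1.61, 0.76, 1.6, 2.31], [-0.55, 0.68, 1.55, 0.7, 1.63, 2.24]]
1 0.785 1 [None, None, [-0.41, 0.62, 1.67, 0.67, 1.38, -0.84], [-0.41, 0.51, 1.61, 0.66, 1.5, -0.74], [-0.49, 0.57, 1.58, 0.62, 1.53, -0.81]]
1 0.785 -1 [None, None, [-0.41, 0.62, 1.67, 0.67, 1.38, 2.3], [-0.41, 0.51, 1.61, 0.66, 1.5, 2.4], [-0.49, 0.57, 1.58, 0.62, 1.53, 2.33]]
1 0.95 1 [None, None, [-0.35, 0.55, 1.68, 0.58, 1.27, -0.74], [-0.35, 0.45, 1.62, 0.55, 1.41, -0.65], [-0.42, 0.49, 1.59, 0.53, 1.43, -0.71]]
1 0.95 -1 [None, None, [-0.35, 0.55, 1.68, 0.58, 1.27, 2.4], [-
[... 610 characters left out ...]
.47], [0.42, 0.56, 1.52, -0.75, 1.41, -2.58], [0.5, 0.63, 1.46, -0.72, 1.45, -2.52]]
-1 0.785 -1 [[-1.03, 0.92, 1.25, 0.3, 1.71, -1.22], [-1.06, 0.93, 1.06, 0.29, 1.88, -1.2], [0.42, 0.66, 1.57, -0.78, 1.3, 0.67], [0.42, 0.56, 1.52, -0.75, 1.41, 0.57], [0.5, 0.63, 1.46, -0.72, 1.45, 0.62]]
-1 0.95 1 [[-1.05, 1.02, 1.15, 0.34, 1.87, 1.92], [-1.08, 1.05, 0.93, 0.34, 2.05, 1.96], [0.35, 0.59, 1.6, -0.65, 1.2, -2.58], [0.35, 0.5, 1.53, -0.62, 1.33, -2.68], [0.43, 0.54, 1.49, -0.6, 1.36, -2.63]]
-1 0.95 -1 [[-1.05, 1.02, 1.15, 0.34, 1.87, -1.22], [-1.08, 1.05, 0.93, 0.34, 2.05, -1.19], [0.35, 0.59, 1.6, -0.65, 1.2, 0.56], [0.35, 0.5, 1.53, -0.62, 1.33, 0.46], [0.43, 0.54, 1.49, -0.6, 1.36, 0.52]]
```

```bash
python3 - <<'E'
from plan import *
im=cv2.imread("pics/top0.png");h=cv2.cvtColor(im,cv2.COLOR_BGR2HSV)
m=cv2.inRange(h,(20,140,90),(34,255,255));m[:,:440]=0;m[:195]=0;m[270:]=0;m[:,485:]=0
for i,s in enumerate(cv2.connectedComponentsWithStats(m)[2]):
    if i and s[4]>8:
        x,y,w_,hh=s[:4];print(s,p2w("top",[(x,y),(x+w_,y+hh)],62).round()[:,:2].tolist(),p2w("top",[(x,y),(x+w_,y+hh)],0).round()[:,:2].tolist())
for a in(.3,.4,.5):
    p=poses(-1,a,-1,20,24)
    print(a,p["pp"].round(),p["pq"].round())
    for x,q,d,b,hh in(("pp","qp","dp",0,0),("pp","qp","dp",100,0),("pp","qp","dp",0,150),("pq","qq","dq",0,0),("pq","qq","dq",0,120),("pq","qq","dq",110,0)):
        t=planner.ik(p[x]-b*p[d]+Z*hh,p[q]);print(None if t is None else np.round(t,2))
c=cv2.resize(im[205:265,390:485],None,fx=6,fy=6,interpolation=cv2.INTER_CUBIC);cv2.imwrite("pics/crop1.png",c)
E
```

```text
[462 208   3   7  11] [[522.0, -452.0], [498.0, -461.0]] [[526.0, -473.0], [501.0, -483.0]]
[460 217   9   5  22] [[491.0, -443.0], [474.0, -474.0]] [[494.0, -464.0], [475.0, -496.0]]
[448 239  16  18  78] [[417.0, -399.0], [356.0, -452.0]] [[416.0, -418.0], [352.0, -473.0]]
0.3 [ 446. -337.   20.] [556. 121.  86.]
[-0.94  0.65  1.58  0.16  1.18 -1.13]
[-0.96  0.57  1.45  0.14  1.4  -1.12]
[-0.94  0.48  1.46  0.15  1.47 -1.09]
[ 0.54  0.93  1.47 -1.06  1.62  0.91]
[ 0.54  0.76  1.46 -1.07  1.71  0.75]
[ 0.67  0.96  1.28 -0.98  1.78  0.82]
0.4 [ 446. -337.   20.] [556. 121.  86.]
[-0.96  0.69  1.52  0.19  1.29 -1.16]
[-0.99  0.63  1.37  0.18  1.5  -1.15]
[-0.96  0.53  1.4   0.19  1.57 -1.11]
[ 0.52  0.88  1.49 -1.01  1.55  0.87]
[ 0.52  0.71  1.46 -1.01  1.65  0.71]
[ 0.65  0.89  1.31 -0.93  1.72  0.79]
0.5 [ 446. -337.   20.] [556. 121.  86.]
[-0.98  0.75  1.46  0.22  1.4  -1.19]
[-1.01  0.7   1.28  0.21  1.61 -1.17]
[-0.98  0.58  1.35  0.22  1.67 -1.13]
[ 0.5   0.82  1.51 -0.96  1.48  0.84]
[ 0.5   0.66  1.47 -0.95  1.6   0.67]
[ 0.63  0.82  1.34 -0.88  1.66  0.75]
```

View pics/crop1.png

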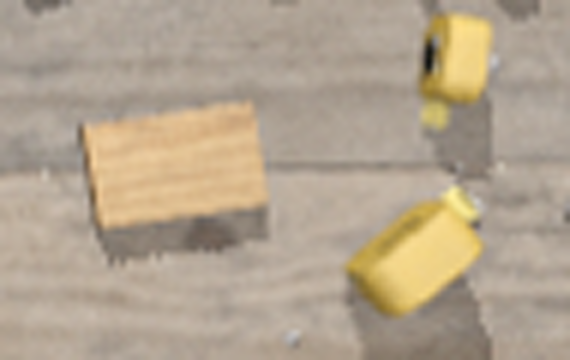

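The board's spot is clear. The large tape's nearest corner, at crop (350,268), stays outside the gripper body with a 0.4 rad lean. Picking now.

```bash
cat > pick.py <<'E'
from plan import *
p=poses(-1,.4,-1,17,24)
if __name__=="__main__":
    r.movep(p["pp"]-120*p["dp"],p["qp"])
    print(r.move_straight(p["pp"],p["qp"],v=120,f_stop=12))
    s=sensors.observe();print(s["time_s"],s["tool_pos"],p["pp"])
    fingers.clamp();s=sensors.observe();print(s["grip_width"],s["grip_force"],s["wrist_force"])
    r.move_straight(sensors.observe()["tool_pos"]+Z*150,p["qp"])
    s=sensors.observe();print(s["time_s"],s["grip_width"],s["wrist_force"],s["tool_pos"])
    a=viewer.snapshot("side");b=viewer.snapshot("top");cv2.imwrite("pics/s1f.png",a);cv2.imwrite("pics/t1f.png",b)
    cx=w2p("side",[s["tool_pos"]])[0].astype(int);print(cx)
    cv2.imwrite("pics/s1.png",cv2.resize(a[140:260,180:420],None,fx=3.3,fy=3.3,interpolation=cv2.INTER_CUBIC))
E
python3 pick.py
```

```text
False
2.4333 [ 446.72591037 -338.02441452   17.68465044] [ 446.35071541 -337.20087712   17.        ]
58.54738445735166 64.91835236549377 [-0.70682922 -1.12544067  5.82932678]
3.95 58.58351462033498 [ 1.14876933 -0.83786001 -1.50206831] [ 446.39857884 -337.60332486  166.92092291]
[356 215]
```

View pics/s1.png

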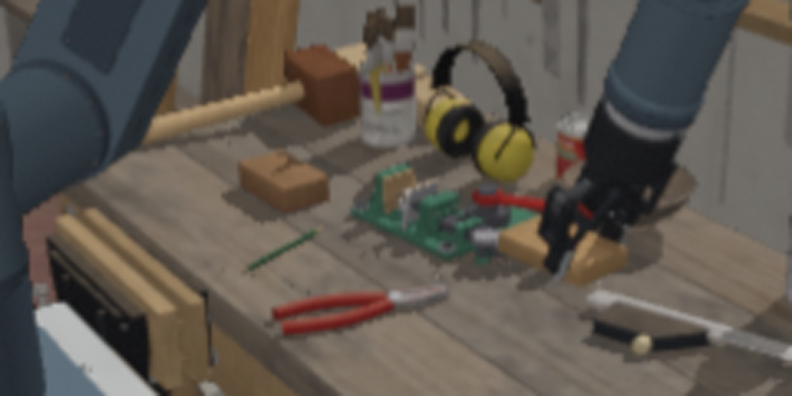

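The side crop shows the board in the jaws, gripped near its right end at crop (570,250), with the lever clamp untouched. I'll check the clamp fit against the side view with an overlay and move to the pre-place pose.

```bash
python3 - <<'E'
from pick import *
o=sensors.observe()["tool_pos"]
r.move_straight(o+Z*100,p["qp"],v=200)
r.movep(p["pq"]+Z*150,p["qq"])
r.move_straight(p["pq"]+Z*60,p["qq"],v=150)
s=sensors.observe();print(s["time_s"],s["tool_pos"],s["wrist_force"],s["grip_width"])
a=viewer.snapshot("side");b=viewer.snapshot("top")
cv2.imwrite("pics/s2f.png",a);cv2.imwrite("pics/t2f.png",b)
F=6;big=cv2.resize(a[150:230,250:380],None,fx=F,fy=F,interpolation=cv2.INTER_CUBIC)
def cw(x,y,z):return O+Xc*x+Yc*y+Z*z
def pl(pts,c,cl=True):
    q=(w2p("side",[cw(*t) for t in pts])-[250,150]+.5)*F
    cv2.polylines(big,[q.round().astype(int).reshape(-1,1,2)],cl,c,1)
pl([(-23,16.5,56),(23,16.5,56),(23,16.5,10),(-23,16.5,10)],(255,0,255))
pl([(-23,-16.5,50),(23,-16.5,50),(23,-16.5,12),(-23,-16.5,12)],(255,255,0))
zb=70
pl([(-30,-9.5,zb),(30,-9.5,zb),(30,9.5,zb),(-30,9.5,zb)],(0,0,255))
pl([(-30,-9.5,zb),(30,-9.5,zb),(30,-9.5,zb+100),(-30,-9.5,zb+100)],(0,0,255))
cv2.imwrite("pics/s2.png",big)
E
```

```text
7.1583 [557.28659499 117.98945071 146.69666108] [-0.30685942 -0.02228828 -0.40765955] 58.696579869858546
```

View pics/s2.png

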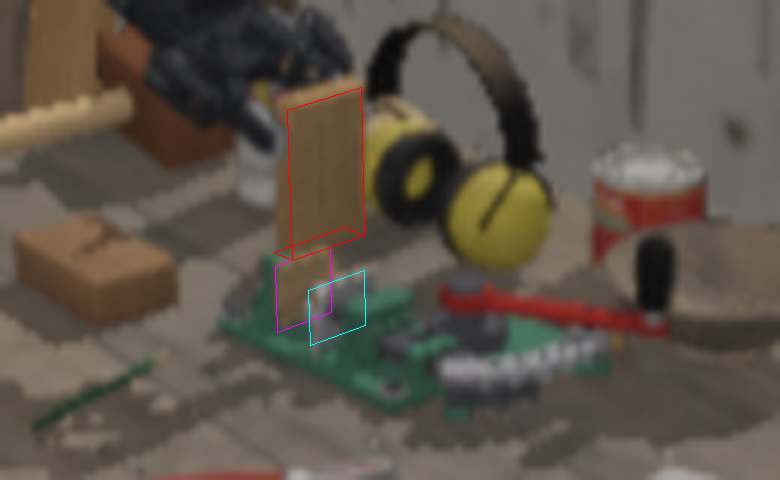

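The overlay matches: the fence lies on its magenta box at (300,290), and the hanging board on its red outline at (325,170), about 3 mm high. It is centred over the slot, so I lower it until contact.

```bash
python3 - <<'E'
from pick import *
r.move_straight(p["pq"]+Z*12,p["qq"],v=80)
r.dwell(.2)
print(r.move_straight(p["pq"]-Z*8,p["qq"],v=20,f_stop=6))
s=sensors.observe();print(s["time_s"],s["tool_pos"],p["pq"],s["wrist_force"],s["wrist_torque"],s["grip_width"])
a=viewer.snapshot("side");b=viewer.snapshot("top")
cv2.imwrite("pics/s3.png",np.hstack([cv2.resize(x,None,fx=5,fy=5,interpolation=cv2.INTER_CUBIC) for x in(a[150:230,270:350],b[160:240,270:350])]))
E
```

```text
True
8.85 [556.74310593 117.95420988  86.71897803] [556.82878276 118.22231052  86.        ] [0.23953928 1.22385041 3.95023067] [-0.07043461 -0.15565768  0.02475077] 58.71914600390222
```

View pics/s3.png

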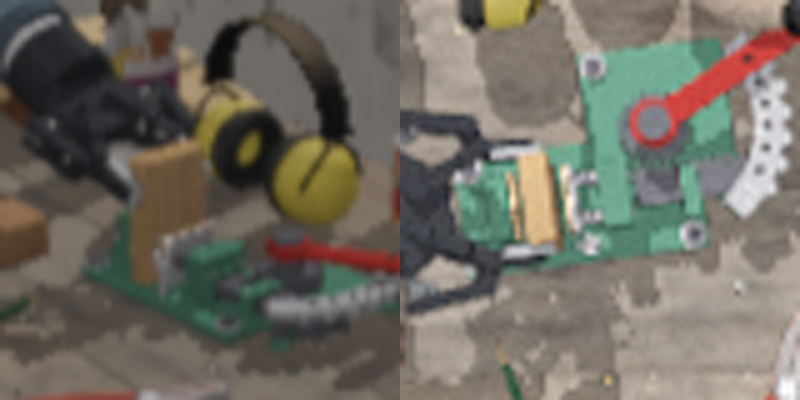

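The board's end is seated at the expected height (contact at z 86.7, expected 86). It stands upright between the fence and pad strips, at (538,200) in the top half of the picture. I let go, back out along the tool axis and check.

```bash
python3 - <<'E'
from pick import *
fingers.let_go()
o=sensors.observe()["tool_pos"]
r.move_straight(o-p["dq"]*110,p["qq"],v=120)
r.move_straight(o-p["dq"]*110+Z*140,p["qq"],v=250)
s=sensors.observe();print(s["time_s"],s["tool_pos"],s["grip_width"])
a=viewer.snapshot("side");b=viewer.snapshot("top")
cv2.imwrite("pics/s4.png",np.hstack([cv2.resize(x,None,fx=5,fy=5,interpolation=cv2.INTER_CUBIC) for x in(a[150:230,285:365],b[140:220,280:360])]))
# knob plan: tool down, closing roughly along lever tangent etc.
K=w(C)[0];Pv=w(C)[1];print("knob",K,"pivot",Pv)
def arc(t):
    v=(K-Pv)[:2];c,s_=np.cos(-t),np.sin(-t);return Pv[:2]+np.array([c*v[0]-s_*v[1],s_*v[0]+c*v[1]])
for ang in np.arange(0,np.pi,np.pi/8):
    q=tool(-Z,np.array([np.cos(ang),np.sin(ang),0]))
    print(round(ang,2),[None if (t:=planner.ik([*arc(x),z],q)) is None else t.round(2).tolist() for x,z in((0,180),(0,78),(.8,78))])
E
```

```text
11.1167 [544.10052175 218.04002079 267.13439295] 85.10442192626529
knob [679.89552176 -69.9652903  102.        ] pivot [612.26282726  31.57176689  60.        ]
0.0 [[-0.27, 0.54, 1.28, -0.0, 1.32, -0.27], [-0.27, 0.63, 1.38, -0.0, 1.12, -0.27], [-0.34, 0.5, 1.64, -0.0, 1.01, -0.34]]
0.39 [[-0.27, 0.54, 1.28, -0.0, 1.32, -0.66], [-0.27, 0.63, 1.38, -0.0, 1.12, -0.66], [-0.34, 0.5, 1.64, -0.0, 1.01, -0.73]]
0.79 [[-0.27, 0.54, 1.28, -0.0, 1.32, -1.05], [-0.27, 0.63, 1.38, -0.0, 1.12, -1.05], [-0.34, 0.5, 1.64, -0.0, 1.01, -1.12]]
1.18 [[-0.27, 0.54, 1.28, -0.0, 1.32, -1.44], [-0.27, 0.63, 1.38, -0.0, 1.12, -1.44], [-0.34, 0.5, 1.64, -0.0, 1.01, -1.51]]
1.57 [[-0.27, 0.54, 1.28, -0.0, 1.32, -1.84], [-0.27, 0.63, 1.38, -0.0, 1.12, -1.84], [-0.34, 0.5, 1.64, -0.0, 1.01, -1.91]]
1.96 [[-0.27, 0.54, 1.28, -0.0, 1.32, -2.23], [-0.27, 0.63, 1.38, -0.0, 1.12, -2.23], [-0.34, 0.5, 1.64, -0.0, 1.01, -2.3]]
2.36 [[-0.27, 0.54, 1.28, -0.0, 1.32, -2.62], [-0.27, 0.63, 1.38, -0.0, 1.12, -2.62], [-0.34, 0.5, 1.64, -0.0, 1.01, -2.69]]
2.75 [[-0.27, 0.54, 1.28, -0.0, 1.32, -3.01], [-0.27, 0.63, 1.38, -0.0, 1.12, -3.01], [-0.34, 0.5, 1.64, -0.0, 1.01, -3.09]]
```

View pics/s4.png

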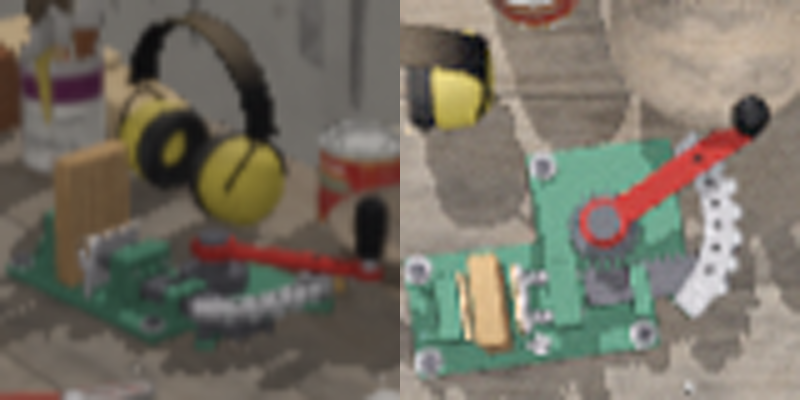

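The board stands free and upright in the slot, at (490,300) in the top half and (92,215) in the side half. The knob top is at (750,117), close to the grey bowl, so I'll measure the bowl's rim height before reaching.

```bash
python3 - <<'E'
from plan import *
a=viewer.snapshot("side");b=cv2.imread("pics/t2f.png")
F=6;A=cv2.resize(a[165:235,325:405],None,fx=4.9,fy=6,interpolation=cv2.INTER_CUBIC);B_=cv2.resize(b[115:185,310:375],None,fx=6,fy=6,interpolation=cv2.INTER_CUBIC)
K=w(C)[0]
for z,c in((30,(255,0,0)),(55,(0,255,0)),(80,(0,0,255))):
    ct=p2w("top",[(343,144.5)],z)[0];e=p2w("top",[(321,144.5),(365,144.5)],z);rad=np.linalg.norm(e[0]-e[1])/2
    print(z,ct.round(),rad.round(1),"dist to knob",np.linalg.norm(ct[:2]-K[:2]).round(),np.arctan2(*(K-ct)[1::-1]).round(2))
    t=np.linspace(0,6.28,60);q=np.c_[ct[0]+rad*np.cos(t),ct[1]+rad*np.sin(t),0*t+z]
    cv2.polylines(A,[((w2p("side",q)-[325,165]+.5)*[4.9,6]).round().astype(int).reshape(-1,1,2)],True,c,1)
    cv2.polylines(B_,[((w2p("top",q)-[310,115]+.5)*6).round().astype(int).reshape(-1,1,2)],True,c,1)
cv2.imwrite("pics/s5.png",np.hstack([A,B_]))
E
```

```text
30 [756. -50.  30.] 78.2 dist to knob 79.0 -2.88
55 [751. -49.  55.] 76.8 dist to knob 74.0 -2.85
80 [745. -48.  80.] 75.4 dist to knob 69.0 -2.81
```

View pics/s5.png

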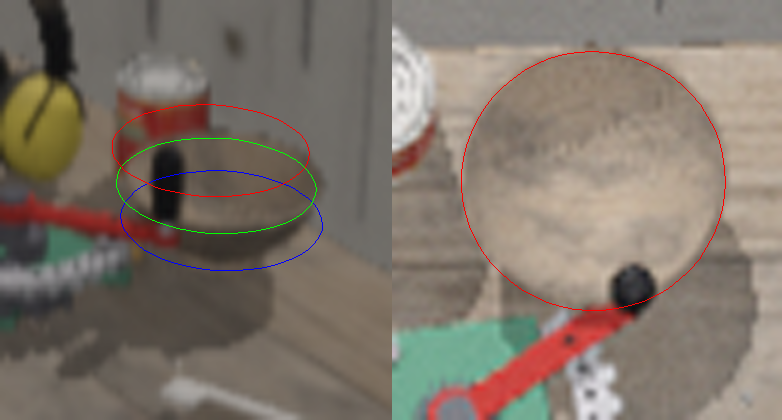

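The rim agrees with a height of about 55–60 mm (green ellipse, crop (215,185)). I'll close tangentially to the bowl with the TCP at z 83 (tips above 66). The knob gets refined from blob centroids in both views first.

```bash
cat > knob.py <<'E'
from plan import *
def blob(n,guess):
    im=viewer.snapshot(n);g=w2p(n,[guess])[0].round().astype(int)
    m=(im.max(2)<60).astype(np.uint8);k=np.zeros_like(m);k[g[1]-11:g[1]+12,g[0]-9:g[0]+10]=1
    _,_,st,ce=cv2.connectedComponentsWithStats(m*k);i=1+np.argmax(st[1:,4]);return ce[i],st[i]
def tri(guess):
    pt=[];rays=[]
    for n in("top","side"):
        c,st=blob(n,guess);print(n,c,st);a=p2w(n,[c],0)[0];b=p2w(n,[c],200)[0];rays.append((a,b-a))
    (a,d),(b,e)=rays;x=np.linalg.lstsq(np.c_[d,-e],b-a,rcond=None)[0]
    return a+d*x[0],b+e*x[1],a+d*.385
if __name__=="__main__": print(w(C)[0],*tri(np.array([*w(C)[0][:2],76])))
E
python3 knob.py
```

```text
top [349.84848485 163.36363636] [347 160   7   7  33]
side [358.60273973 195.35616438] [356 189   7  13  73]
[679.89552176 -69.9652903  102.        ] [679.21230204 -69.74835473  78.68147444] [681.8478668  -71.67692925  79.27163397] [679.51167447 -69.85378116  77.        ]
```

Both views agree within 2 mm on (680,-70) with mid-height 79, as it must be. Next I grip the knob and check forces.

```bash
python3 - <<'E'
from plan import *
q=tool(-Z,np.array([np.cos(1.96),np.sin(1.96),0]));k=np.array([680,-70.2,0])
r.movep(k+Z*210,q)
print(r.move_straight(k+Z*83,q,v=120,f_stop=10))
s=sensors.observe();print(s["time_s"],s["tool_pos"],s["wrist_force"])
fingers.clamp();r.dwell(.2)
s=sensors.observe();print(s["time_s"],s["tool_pos"],s["wrist_force"],s["wrist_torque"],s["grip_width"],s["grip_force"])
E
```

```text
False
14.975 [680.72241918 -70.36238372  84.07470472] [-0.2687546  -0.05759018  0.01002811]
15.7667 [680.1612041  -70.32129032  83.41178318] [-0.23524236 -0.40926195  3.99479733] [-0.05566259  0.16513797  0.05282605] 23.313841612109986 58.913128987915115
```

```bash
cat > pull.py <<'E'
from plan import *
Pv=w(C)[1,:2];k0=np.array([680.,-70.2])
def arc(t):
    v=k0-Pv;c,s=np.cos(t),np.sin(t);return Pv+np.array([c*v[0]+s*v[1],-s*v[0]+c*v[1]])
def ang(xy):
    a,b=k0-Pv,np.array(xy)-Pv;return -np.arctan2(a[0]*b[1]-a[1]*b[0],a@b)
E
python3 - <<'E'
from pull import *
q=tool(-Z,np.array([np.cos(1.96),np.sin(1.96),0]))
for t in np.arange(1,17)*.05:
    r.move_straight([*arc(t),83],q,v=40)
    s=sensors.observe();d=s["tool_pos"][:2]-Pv;n=np.linalg.norm(d);f=s["wrist_force"][:2];u=d/n
    print(round(t,2),"ang",ang(s["tool_pos"][:2]).round(3),"rad",n.round(1),"Frad",(f@u).round(1),"Ftan(+resist)",(f@[-u[1],u[0]]).round(1),s["grip_width"].round(1))
r.dwell(.5);s=sensors.observe();print(s["time_s"],ang(s["tool_pos"][:2]),s["wrist_force"],s["grip_force"])
a=viewer.snapshot("side");b=viewer.snapshot("top")
cv2.imwrite("pics/s6.png",np.hstack([cv2.resize(x,None,fx=4,fy=4,interpolation=cv2.INTER_CUBIC) for x in(a[140:240,280:380],b[130:230,270:370])]))
E
```

```text
Traceback (most recent call last):
AttributeError: 'float' object has no attribute 'round'
```

```bash
python3 - <<'E'
from pull import *
q=tool(-Z,np.array([np.cos(1.96),np.sin(1.96),0]))
for t in np.arange(2,17)*.05:
    r.move_straight([*arc(t),83],q,v=40)
    s=sensors.observe();d=s["tool_pos"][:2]-Pv;n=np.linalg.norm(d);f=s["wrist_force"][:2];u=d/n
    print(f"{t:.2f} ang {ang(s['tool_pos'][:2]):.3f} rad {n:.1f} Frad {f@u:.1f} Ftan {f@np.array([-u[1],u[0]]):.1f} w {s['grip_width']:.1f}")
r.dwell(.5);s=sensors.observe();print(s["time_s"],ang(s["tool_pos"][:2]),s["wrist_force"],s["grip_force"])
a=viewer.snapshot("side");b=viewer.snapshot("top")
cv2.imwrite("pics/s6.png",np.hstack([cv2.resize(x,None,fx=4,fy=4,interpolation=cv2.INTER_CUBIC) for x in(a[140:240,280:380],b[130:230,270:370])]))
E
```

```text
0.10 ang 0.097 rad 122.5 Frad -0.6 Ftan 3.5 w 23.9
0.15 ang 0.153 rad 122.5 Frad -0.3 Ftan 1.0 w 24.1
0.20 ang 0.201 rad 122.5 Frad -0.3 Ftan 2.8 w 24.0
0.25 ang 0.247 rad 122.5 Frad -0.1 Ftan 5.7 w 23.5
0.30 ang 0.300 rad 122.5 Frad -1.0 Ftan 3.4 w 24.1
0.35 ang 0.354 rad 122.5 Frad -0.9 Ftan 3.0 w 23.8
0.40 ang 0.399 rad 122.5 Frad 0.1 Ftan 4.1 w 23.7
0.45 ang 0.446 rad 122.5 Frad -0.7 Ftan 5.6 w 23.7
0.50 ang 0.499 rad 122.5 Frad -1.6 Ftan 3.2 w 23.8
0.55 ang 0.553 rad 122.4 Frad -1.1 Ftan 2.0 w 24.1
0.60 ang 0.596 rad 122.4 Frad -1.5 Ftan 4.2 w 24.0
0.65 ang 0.641 rad 122.4 Frad -2.4 Ftan 7.0 w 23.7
0.70 ang 0.694 rad 122.4 Frad -1.7 Ftan 5.3 w 23.8
0.75 ang 0.747 rad 122.5 Frad -1.7 Ftan 4.3 w 24.2
0.80 ang 0.792 rad 122.4 Frad -2.7 Ftan 7.2 w 23.5
21.0667 0.7896146012705693 [6.47442058 1.44949658 4.11674997] 59.017812153360865
```

View pics/s6.png

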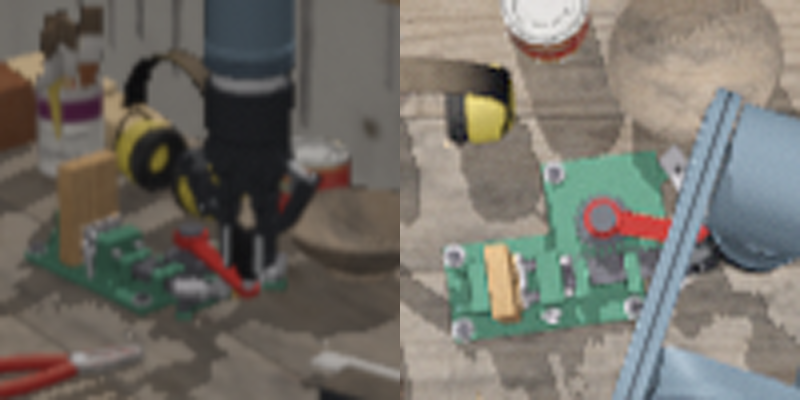

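The picture shows the board upright against the fence at (505,280), with the pad on it and the lever held at 0.79 rad. The force pattern passed four teeth at 0.2 rad spacing, so it sits in the fourth dip, with the knob still gripped.

```bash
python3 -c "
from cell import order
print(order.sign_off())"
```

```text
the job is handed in; nothing more can be done
None
```

The job is handed in at about 21 s: the board stands upright in the slot, pressed against the fence by the pad, and the gripper is still holding the knob on the fourth click (lever at 0.79 rad), ready for the locking pin.

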